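# Bring the spread circlip to its groove on a sprung drive hub and hold it there

### The job

Pump the red-gripped lever of the spring compressor with full strokes, stop to stop, until the brass spring retainer is all the way down and the groove in the shaft is uncovered; move the retainer with the lever only. Then take the red-handled circlip pliers off their rest, squeeze them fully so that the circlip on their tips spreads, and lower it level and centred over the shaft end until it is at the height of the groove, just on or above the retainer; leave everything else on the bench where it is. Finish while still holding the pliers squeezed, with the circlip spread around the shaft at the groove: do not let it close or put it down, its fit is to be checked before it snaps in.

Things in the scene. Friction and masses are not known exactly. Their poses are not given: they have to be found in the camera images.
- press: Blue fixed spring compressor with an upright steel shaft (30 mm diameter, last 4 mm tapered to 22 mm). Origin: shaft axis at bench height. x runs from shaft to the blue column behind it (x 75 to 104 mm, 183 mm high); base x -60 to 114, y +-58, 14 mm thick. Lever points to -y. A steel fork from the column straddles the shaft (72 mm wide, reaching x -25); free on the -x side
- shaft_end (a point): Centre of the shaft's flat top end, 126 mm above the bench
- groove (a point): Centre, on the shaft's axis, of the 4 mm wide circlip groove, 102.5 mm above the bench, 23.5 mm under the shaft end; hidden in the brass retainer until that is pumped down
- retainer_top (a point): Centre of the top face of the brass spring retainer (50 mm diameter) round the shaft: 124 mm above the bench at the start, 100 mm when fully down; then a circlip resting on it lies in the groove
- yoke (a joint): How far the retainer with its fork and ram has been pumped down, m: 0 at the start, 0.024 fully down (stop). Stiff (45 N), stays where it is put. Each full lever stroke drives it one ratchet tooth, 8 mm: three strokes from the start. A stroke must go all the way down and then all the way up again to catch the next tooth
- lever (a joint): Pump lever angle, rad: 0 at its upper stop (raised 0.17 rad above level), 0.34 at its lower stop. A spring lifts it back; pressing it down takes about 8 to 16 N at its grip
- lever_grip (a point): Point on the centre line of the lever's red round grip (18 mm thick, 93 to 181 mm from the pivot), 150 mm from the pivot. Pivot axis: along the press's x, at (50, 16, 165) mm in its frame; the lever points to -y. This point is 190 mm above the bench at the upper stop, 140 mm at the lower. Push it from above with shut fingers, or grip it
- rest: Grey tool rest, fixed: board 165 x 100 x 8 mm with two uprights on which the pliers lie level, 55 mm above the bench. Origin on the bench right below the pliers' pivot, x along the pliers. Uprights at x = 18 to 32 mm and x = -112 to -100 mm, at most 58 mm high; free room between them
- pliers: External circlip pliers, 180 mm long, lying flat, about 0.16 kg. Origin: centre of the pivot. x points to the tips, z up (out of the flat side). Red handles, 10 mm thick and 13 mm high, level with the origin, run back to x = -118 mm
- handles (a point): Point midway between the handles, 60 mm behind the pivot, where to squeeze: 56 mm over their outsides at rest, about 35 mm squeezed, when they lie parallel to the pliers' x axis. Close the fingers across them, along the pliers' y axis; full squeeze needs about 10 N, 25 to 40 N holds safely
- jaw_left (a joint): Squeeze of the pliers, rad: 0 relaxed (circlip closed, 29 mm inside, too small for the shaft), 0.178 fully squeezed at the stop (circlip spread, about 34 mm clear inside)
- ring_center (a point): Centre of the spread circlip's opening, mid-plane of the ring (3 mm thick, 4 mm wide), 30 mm below the pliers' mid-plane, 68 mm ahead of the pivot. The circlip hangs on two bent-down tips; with this point on the shaft axis and the pliers fully squeezed it passes over the shaft with about 2 mm room all round
- spanner: Bystander: open-ended spanner, 169 mm long, lying flat, origin at its underside's centre
- screwdriver: Bystander: red screwdriver, 195 mm long, lying, origin at its underside's centre
- stopwatch: Bystander: black stopwatch, 61 x 54 x 16 mm, lying, origin at its underside's centre
- union: Bystander: small brass pipe union, 44 mm long, lying, origin at its underside's centre

How it is judged:
On the way, in this order (a step that is already met when the one before it is completed fails the run):
1. the lever has been pumped until the retainer is fully down (yoke joint over 22.5 mm) (value of joint yoke above 0.0225 m), for 0.2 s.
2. the circlip, spread by the squeezed pliers (over 0.155 rad), is above the shaft end (value of joint jaw_left above 0.155 rad and z of ring_center in the frame of groove above 0.022 m and horizontal distance between ring_center and groove below 0.03 m), for 0.05 s.
At the end, for the whole second after the job is handed in: Retainer down by more than 22.5 mm; the pliers are held by the fingers (over 4 N), squeezed over 0.155 rad, level within 0.12 rad and still; the spread circlip surrounds the shaft, its centre within 4.5 mm of the shaft's axis and within 2.5 mm of the height of the groove's middle (value of joint yoke above 0.0225 m and value of joint jaw_left above 0.155 rad and horizontal distance between ring_center and groove below 0.0045 m and z of ring_center in the frame of groove between -0.0025 and 0.0025 m and angle between pliers's own z axis and vertical below 0.12 rad and contact force between the fingers and pliers above 4 N and linear speed of pliers below 0.02 m/s); the arm keeps its last pose, push and grip.
It fails at once if the retainer, fork or ram is pushed by the robot itself (over 6 N) (contact force between any of the fingers, the arm and yoke above 6 N).
It fails at once if the retainer is pushed down with the pliers or circlip (over 35 N) (contact force between pliers and yoke above 35 N).
It fails at once if a bystander is moved by more than 30 mm (distance of any of spanner, screwdriver, stopwatch, union from where it was at the start of the episode above 0.03 m).
It also fails if it takes over 54 s, if anything falls off the work surface, if the arm or the gripper's body presses on something with over 40 N, if the wrist force passes 120 N, or if a joint passes its speed limit or range.

### The arm

A 6-joint arm with a two-finger parallel gripper is mounted at the origin on a cart in front of the work surface, level with it; the furniture and walls round the work are solid. World frame = base frame: x ahead of the robot, y to its left, z up, the work surface at z = 0. Lengths are in m, angles in rad, forces in N, time in s.
With the tool pointing down it reaches from about 0.25 to 0.725 m from the base axis. Payload 4 kg.
Tool frame: the origin (TCP) lies between the finger pads; the fingertips stand 25 mm ahead of it and the grasp point (between the pads) lies 6 mm ahead of it; z points along the fingers, y is the line along which they close (so a half turn about z gives the same grasp; the last joint's range is limited). The gripper opens to 85 mm and grips with 20 to 120 N. Pads are 22 mm wide; open, the fingers measure 114 mm over their backs; the gripper's body (76 mm by 85 mm) begins 54 mm behind the grasp point. The pads swing forward as they close: fully open they stand 13 mm farther back than shut.
Start: joints at [-1.301, 0.241, 0.005, 1.335, 0, 1.571], TCP at [0.133, -0.482, 0.256] pointing down, gripper open.
Joint ranges: [-2.72, 2.72], [-1.05, 1.87], [-1.09, 1.28], [-1.99, 2.15], [-1.42, 1.44], [-3.14, 3.14]. Speed limits (rad/s): [2.79, 2.79, 3.14, 3.14, 3.14, 3.14].

### API

Orientations are given as a unit quaternion [x, y, z, w].
In Python, from workcell import bot gives the robot as it stands. The module is installed in compiled form; this text tells all that it offers.
- The arm moves only by the shell command python3 -m pendant 'ROWS'. ROWS is JSON, one flat list of numbers, 7 for each row, row after row: the shift along the tool's x, y, z normalised to -1 to 1, where 1 is 0.5 m, then the turn, a rotation vector about the tool's x, y, z normalised to -1 to 1, where 1 is 180 degrees, then the opening, from 0 (shut) to 1 (fully open). In form: [tx, ty, tz, ax, ay, az, fingers, tx, ty, tz, ax, ay, az, fingers, ...]. A call has exactly 10 rows; each row is the pose to reach, as a shift and turn from the pose commanded when the call began, along the tool's axes at that moment, turning the shorter way round; what a row does not reach only later rows make up. A row lasts 1/12 s, in which the tool goes at most 41.7 mm and 7.16 degrees, less where a joint would pass 70% of its speed; a pose out of reach is approached as far as the arm can. A call with a number of a shift or a turn outside -1 to 1 is refused whole. A call with a gripper value outside its range is refused whole. The fingers move at their own pace and stop on an object; the grip force is fixed at half the most. Time passes only in rows, so rows that repeat a pose let the fingers close, or fill a call up. It gives the time, the measured TCP pose, the force, the opening and the grip force at its end, in the units of the state.
- bot.get_obs(): the state, without advancing time (a new reading comes with each control period).
- bot.camera(name): name is "side" or "top"; returns a dict with "pixels" (480x640x3 uint8, red, green, blue), "mtx" (3x3 intrinsics, pixels), "cam_to_world" (4x4, takes a point from camera to world coordinates). Camera axes: x right, y up, looking along -z (the intrinsics and any distortion apply to the point x, -y, -z); pixel columns grow to the right and rows downward; lengths in m; the calibration is good to about 2 mm. A picture is of the moment at which its call begins. There is no depth.
- bot.job_done(): hands the job in; it is judged then, once.
The state is a dict: "clock": time; "joint_pos": joint angles; "joint_vel": joint speeds; "tau": joint torques, N m; "eef_pos": TCP position; "tool_rot": TCP orientation; "ft_force": force on the tool from outside, world axes, zero at the start; "ft_torque": the same for the moment, N m; "grip_width": finger opening in m; "grasp_force": force on a finger pad.
Only numpy, scipy, OpenCV 4.12 (cv2) and the standard library are available. Lean on these libraries where they do the work, as an engineer would, in place of code of your own. Each camera call takes 0.05 s, during which the arm holds its last target. There are 200 camera calls.

## Working session

There is one attempt and no reset: what is moved stays moved. The work goes in short steps, Python scripts to look and compute and a shell command to move; the robot and the scene stay as the last step left them, time stands still between calls to the robot, and variables do not carry over. Pictures are saved under pics/ and viewed, at most 10 in all, crops included, and the job is handed in when it is done.

```bash
mkdir -p pics
cat > h.py <<'E'
import numpy as np, cv2
from workcell import bot
def shot(n,f=None):
    c=bot.camera(n)
    if f: cv2.imwrite('pics/'+f,c['pixels'][:,:,::-1])
    return c
def onplane(c,u,v,z):
    M=np.array(c['cam_to_world']);K=np.array(c['mtx'])
    d=np.linalg.inv(K)@[u,v,1];d=M[:3,:3]@[d[0],-d[1],-d[2]]
    o=M[:3,3];return o+d*(z-o[2])/d[2]
def proj(c,p):
    M=np.array(c['cam_to_world']);K=np.array(c['mtx'])
    q=M[:3,:3].T@(np.array(p)-M[:3,3]);q=K@[q[0],-q[1],-q[2]];return q[:2]/q[2]
E
python3 - <<'E'
from h import *
for n in('top','side'):
    c=shot(n,n+'0.png');print(n,c['mtx'],c['cam_to_world'])
o=bot.get_obs();print(o)
E
```

```text
top [[433.86531126   0.         323.58081199]
 [  0.         433.86531126 237.29014091]
 [  0.           0.           1.        ]] [[-0.01542609  0.99285388 -0.11833515  0.38755649]
 [-0.99975411 -0.01720119 -0.01399396  0.06106498]
 [-0.01592946  0.11809018  0.9928751   1.31941913]
 [ 0.          0.          0.          1.        ]]
side [[562.44665714   0.         316.10814471]
 [  0.         562.44665714 235.91252157]
 [  0.           0.           1.        ]] [[-0.94764668  0.18018261 -0.26362853  0.14924169]
 [-0.31887684 -0.57750377  0.7515364   1.10526826]
 [-0.01683268  0.796256    0.60472559  0.95147077]
 [ 0.          0.          0.          1.        ]]
{'clock': 0.1, 'joint_pos': array([-1.30099833e+00,  2.41330091e-01,  3.83529048e-03,  1.33518982e+00,
        1.40639448e-05,  1.57081171e+00]), 'joint_vel': array([ 0.00071274, -0.00149943,  0.00272469, -0.00083531, -0.0008349 ,
       -0.00105837]), 'tau': array([-8.55496874e-04, -3.73137510e+01,  2.53009897e+01,  1.08452651e-02,
        1.49816441e-05,  5.69666682e-06]), 'eef_pos': array([ 0.13313197, -0.48140445,  0.25549667]), 'tool_rot': array([ 9.90915514e-01,  1.34482537e-01, -1.20017444e-04, -9.36512516e-04]), 'ft_force': array([1.22905166, 0.70161806, 0.10975161]), 'ft_torque': array([-0.04002029, -0.01596382,  0.00340148]), 'grasp_force': 0.0, 'grip_width': 0.08540193453777079}
```

View pics/top0.png

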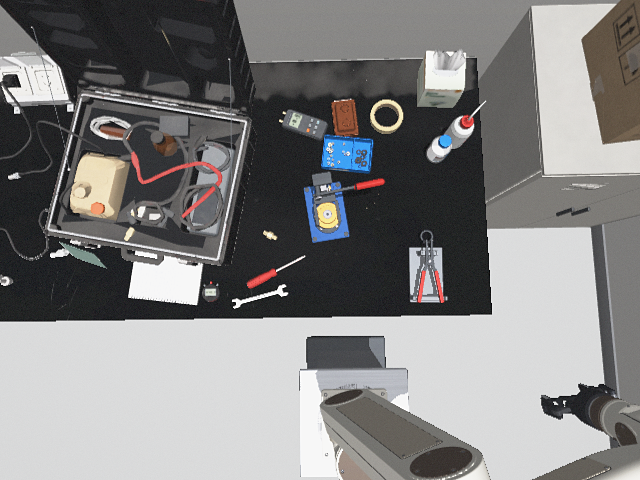

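View pics/side0.png

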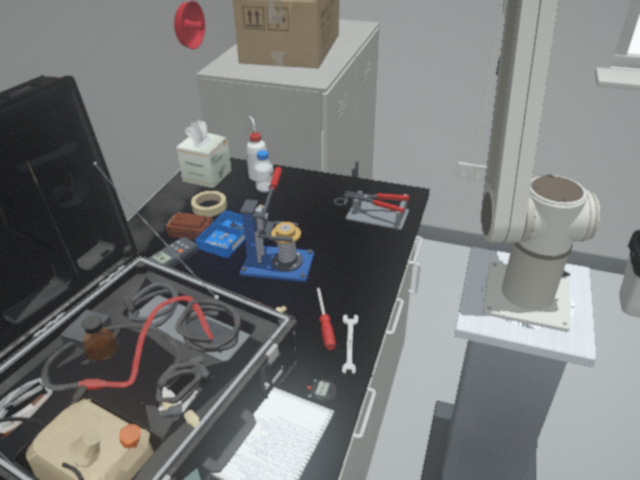

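The top view shows the press shaft near (327,215), the lever grip near (368,184) and the pliers with their tips up at about (428,265). The side view shows the retainer near (286,229), the grip near (275,180) and the handles near (392,202). I'll measure these with colour masks next.

Run:
```python
from h import *
c=shot('top');im=c['pixels'];hsv=cv2.cvtColor(im,cv2.COLOR_RGB2HSV)
def blobs(m,win,mina=15):
    k=np.zeros_like(m);x0,y0,x1,y1=win;k[y0:y1,x0:x1]=m[y0:y1,x0:x1]
    n,l,s,ce=cv2.connectedComponentsWithStats(k)
    for i in range(1,n):
        if s[i,4]>=mina:
            pts=np.argwhere(l==i)[:,::-1].astype(np.float32)
            yield s[i],ce[i],cv2.minAreaRect(pts),pts
red=((hsv[...,0]<8)|(hsv[...,0]>172))&(hsv[...,1]>140)&(hsv[...,2]>70);red=red.astype(np.uint8)
for s,ce,r,p in blobs(red,(335,165,400,205)):
    print('lever',s,ce,r,onplane(c,*ce,0.19))
for s,ce,r,p in blobs(red,(400,225,460,310)):
    vx=cv2.fitLine(p,cv2.DIST_L2,0,.01,.01).ravel()
    ends=[p[p[:,1]<p[:,1].min()+2].mean(0),p[p[:,1]>p[:,1].max()-2].mean(0)]
    print('handle',s,ce,vx,[onplane(c,*e,0.061).round(4) for e in ends])
br=((hsv[...,0]>14)&(hsv[...,0]<32)&(hsv[...,1]>110)&(hsv[...,2]>90)).astype(np.uint8)
for s,ce,r,p in blobs(br,(305,190,350,240),30):
    e=cv2.minEnclosingCircle(p);print('brass',s,ce,r,onplane(c,*e[0],.122),e)
bl=((hsv[...,0]>100)&(hsv[...,0]<125)&(hsv[...,1]>110)).astype(np.uint8)
for s,ce,r,p in blobs(bl,(295,172,360,250),30):
    print('blue',s,r,[onplane(c,*q,.014).round(4) for q in cv2.boxPoints(r)])
a=cv2.resize(im[165:255,290:410],None,fx=6,fy=6,interpolation=cv2.INTER_CUBIC)
cv2.imwrite('pics/t1.png',a[:,:,::-1])
a=cv2.resize(im[225:310,395:460],None,fx=7,fy=7,interpolation=cv2.INTER_CUBIC)
cv2.imwrite('pics/t2.png',a[:,:,::-1])
s=shot('side')['pixels'][160:285,235:415]
cv2.imwrite('pics/s1.png',cv2.resize(s,None,fx=4.4,fy=4.4,interpolation=cv2.INTER_CUBIC)[:,:,::-1])
```

```text
lever [356 178  29  12 207] [369.89855072 183.37681159] ((370.05767822265625, 183.28848266601562), (7.2562971115112305, 28.63295555114746), 78.69007110595703) [ 0.66424953 -0.0482845   0.19      ]
handle [418 271   8  32 108] [421.         286.30555556] [ 1.5354538e-01 -9.8814160e-01  4.2100000e+02  2.8630554e+02] [array([ 0.433 , -0.2072,  0.061 ]), array([ 0.3478, -0.1913,  0.061 ])]
handle [435 271  10  32 108] [438.77777778 286.66666667] [2.0077725e-01 9.7963691e-01 4.3877777e+02 2.8666666e+02] [array([ 0.4326, -0.2437,  0.061 ]), array([ 0.3471, -0.2573,  0.061 ])]
brass [317 202  21  26 164] [325.6402439 213.1097561] ((327.0899963378906, 214.62997436523438), (25.031579971313477, 18.950462341308594), 81.8698959350586) [0.59401025 0.06894183 0.122     ] ((326.4464416503906, 214.60714721679688), 12.863255500793457)
blue [329 181  13   9  63] ((335.1346130371094, 185.17308044433594), (7.452413558959961, 11.57085132598877), 78.69007110595703) [array([0.7121, 0.061 , 0.014 ]), array([0.7185, 0.026 , 0.014 ]), array([0.6955, 0.022 , 0.014 ]), array([0.6891, 0.0569, 0.014 ])]
blue [303 186  47  57 933] ((326.20269775390625, 211.71621704101562), (56.7176513671875, 38.63376235961914), 80.53767395019531) [array([0.7002, 0.1419, 0.014 ]), array([0.7179, 0.0244, 0.014 ]), array([ 5.441e-01, -3.000e-04,  1.400e-02]), array([0.5268, 0.1154, 0.014 ])]
```

View pics/t1.png

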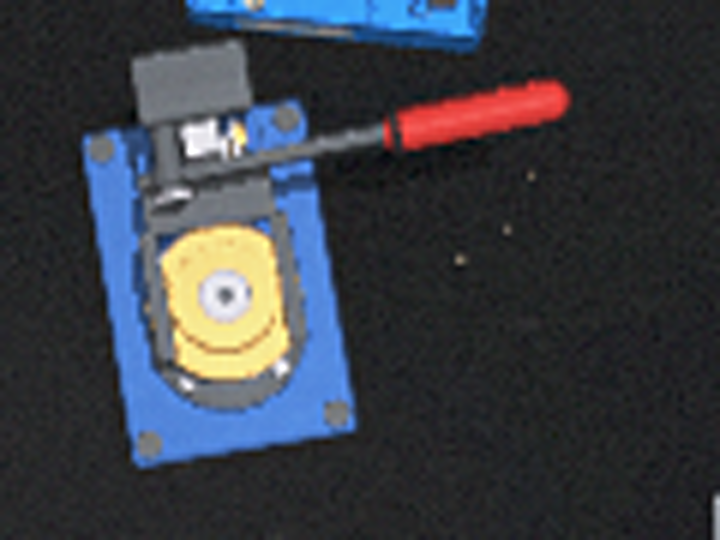

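View pics/t2.png

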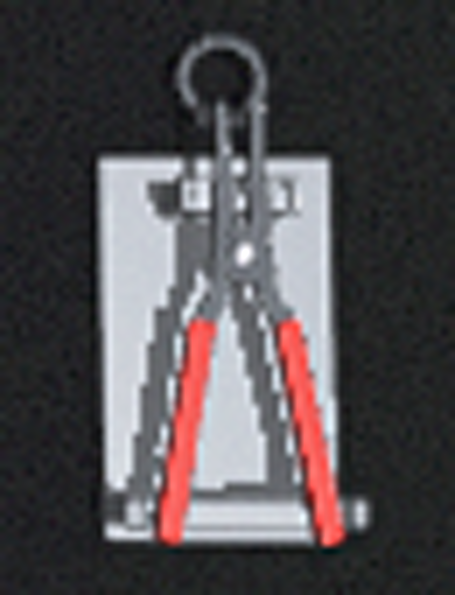

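View pics/s1.png

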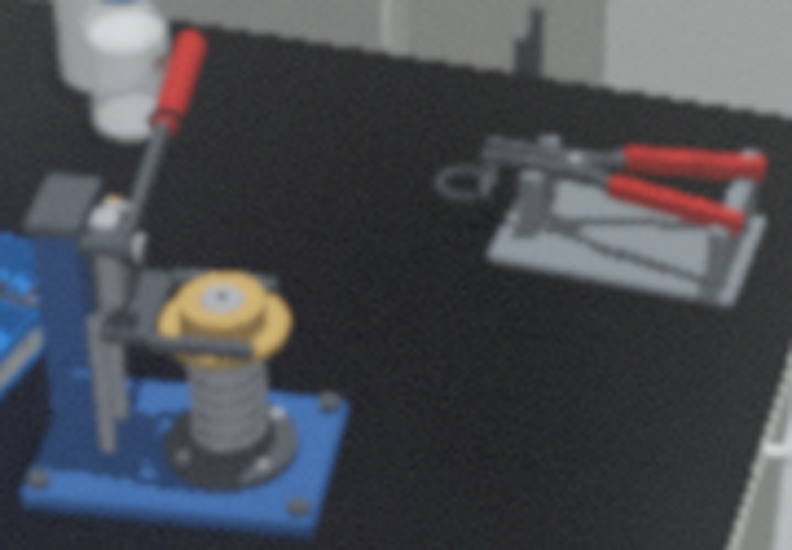

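The crops show the shaft end at about (327.1,213.8) in the top view and (285.1,227.1) in the side view. The pliers' pivot is at (429.2,260.6) and the ring centre at (426.2,235.6), both in the top view. I'll work these out in world coordinates and plan the moves.

```bash
cat >> h.py <<'E'
from scipy.spatial.transform import Rotation as Ro
def rel(target,yaw=None):
    """world TCP target -> tool shift/0.5, turn/pi (yaw = world angle of tool y, mod 180)"""
    o=bot.get_obs();R=Ro.from_quat(o['tool_rot'])
    t=R.inv().apply(np.array(target)-o['eef_pos'])/.5
    y=R.apply([0,1,0]);a=np.degrees(np.arctan2(y[1],y[0]))
    turn=None
    if yaw is not None:
        d=(yaw-a+90)%180-90; x=np.array([np.sin(np.radians(a+d)),0,0]) # level target
        ya=np.radians(a+d);Y=np.array([np.cos(ya),np.sin(ya),0]);Z=np.array([0,0,-1]);X=np.cross(Y,Z)
        turn=((R.inv()*Ro.from_matrix(np.c_[X,Y,Z])).as_rotvec()/np.pi).round(4)
    print('pos',o['eef_pos'].round(4),'yawY',a.round(2),'tilt',np.degrees(np.arccos(-R.apply([0,0,1])[2])).round(2),'clk',o['clock'],'shift',t.round(4),'turn',turn,'j',o['joint_pos'].round(2))
E
python3 - <<'E'
from h import *
t=shot('top');s=shot('side')
def tri(a,b):
    A=[];B=[]
    for c,(u,v) in((t,a),(s,b)):
        o=np.array(c['cam_to_world'])[:3,3];d=onplane(c,u,v,0)-o;d/=np.linalg.norm(d)
        P=np.eye(3)-np.outer(d,d);A.append(P);B.append(P@o)
    return np.linalg.solve(sum(A),sum(B))
print('shaft',onplane(t,327.1,213.8,.126),onplane(s,285.1,227.1,.126),tri((327.1,213.8),(285.1,227.1)))
print('pivot',onplane(t,429.2,260.6,.066),onplane(s,574/4.4+235,157/4.4+160,.066))
print('ring',onplane(t,426.2,235.6,.0315),onplane(s,463/4.4+235,182/4.4+160,.0315))
rel([.664,-.057,.26])
E
```

```text
shaft [0.59556754 0.0670567  0.126     ] [0.59413387 0.06805142 0.126     ] [0.59520045 0.0669123  0.1250655 ]
pivot [ 0.46407606 -0.22440663  0.066     ] [ 0.46099092 -0.2180195   0.066     ]
ring [ 0.54082983 -0.22664427  0.0315    ] [ 0.53614783 -0.21828591  0.0315    ]
pos [ 0.1332 -0.4817  0.256 ] yawY -74.54 tilt 0.04 clk 0.3 shift [ 1.2496 -0.5358 -0.0077] turn None j [-1.3   0.24  0.    1.34 -0.    1.57]
```

```bash
python3 -m pendant '[0.76,-0.32,0,0,0,0,0, 0.76,-0.32,0,0,0,0,0, 0.76,-0.32,0,0,0,0,0, 0.76,-0.32,0,0,0,0,0, 0.76,-0.32,0,0,0,0,0, 0.76,-0.32,0,0,0,0,0, 0.76,-0.32,0,0,0,0,0, 0.76,-0.32,0,0,0,0,0, 0.76,-0.32,0,0,0,0,0, 0.76,-0.32,0,0,0,0,0]'; python3 -c "
from h import *
rel([.664,-.057,.24])"
```

```text
clock: 1.13
eef_pos: [0.4585, -0.2245, 0.2564]
tool_rot: [0.991, 0.135, 0.0, 0.0]
ft_force: [1.1, 0.2, 0.6]
grip_width: 0.0001
grasp_force: 0.0
pos [ 0.4585 -0.2245  0.2564] yawY -74.48 tilt 0.03 clk 1.1333 shift [ 0.4855 -0.2128  0.033 ] turn None j [-0.46  0.26  0.03  1.34  0.    2.42]
```

```bash
python3 -m pendant '[0.484,-0.212,0.03,0,0,0,0, 0.484,-0.212,0.03,0,0,0,0, 0.484,-0.212,0.03,0,0,0,0, 0.484,-0.212,0.03,0,0,0,0, 0.484,-0.212,0.03,0,0,0,0, 0.484,-0.212,0.03,0,0,0,0, 0.484,-0.212,0.03,0,0,0,0, 0.484,-0.212,0.03,0,0,0,0, 0.484,-0.212,0.03,0,0,0,0, 0.484,-0.212,0.03,0,0,0,0]'; python3 -c "
from h import *
shot('side','s2.png');im=cv2.imread('pics/s2.png')[100:290,200:400];cv2.imwrite('pics/s2.png',cv2.resize(im,None,fx=3,fy=3))
rel([.664,-.057,.174])"
```

```text
clock: 1.97
eef_pos: [0.6612, -0.0603, 0.241]
tool_rot: [0.991, 0.134, -0.001, 0.0]
ft_force: [0.2, -0.5, 0.3]
grip_width: -0.0002
grasp_force: 0.0
pos [ 0.661  -0.0607  0.2415] yawY -74.61 tilt 0.04 clk 2.0167 shift [ 0.0078 -0.0057  0.135 ] turn None j [-0.09  0.59  0.49  1.47 -0.    2.78]
```

View pics/s2.png

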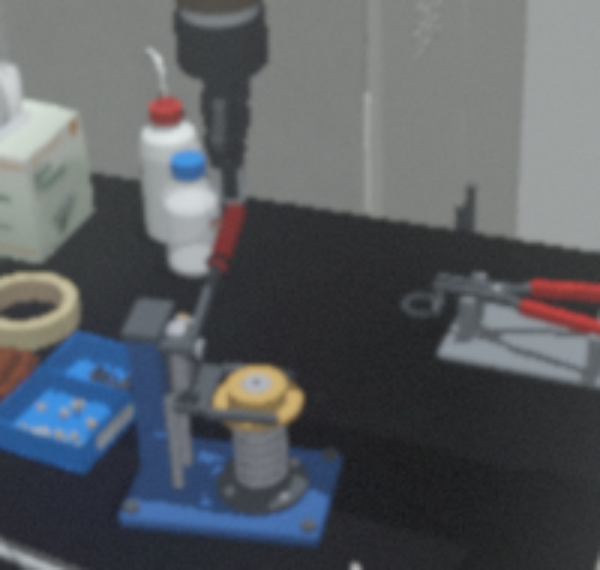

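The shut fingers are right above the lever grip, at about (232,195) in the crop, so I'll press down now.

```bash
python3 -m pendant '[0.004,0,0.03,0,0,0,0, 0.006,0,0.06,0,0,0,0, 0.006,0,0.08,0,0,0,0, 0.006,0,0.1,0,0,0,0, 0.006,0,0.12,0,0,0,0, 0.006,0,0.135,0,0,0,0, 0.006,0,0.138,0,0,0,0, 0.006,0,0.138,0,0,0,0, 0.006,0,0.138,0,0,0,0, 0.006,0,0.138,0,0,0,0]'; python3 -c "
from h import *
rel([.664,-.06,.24])"
```

```text
clock: 2.85
eef_pos: [0.6653, -0.0618, 0.1769]
tool_rot: [0.991, 0.133, 0.003, 0.002]
ft_force: [-2.6, -3.1, 12.4]
grip_width: 0.0001
grasp_force: 5.6
pos [ 0.6653 -0.0618  0.1769] yawY -74.72 tilt 0.4 clk 2.85 shift [-0.0008 -0.0036 -0.1262] turn None j [-0.09  0.61  0.37  1.32 -0.    2.78]
```

```bash
python3 -m pendant '[0,0,0.01,0,0,0,0, 0,0,0.015,0,0,0,0, 0,0,0.02,0,0,0,0, 0,0,0.02,0,0,0,0, 0,0,0.02,0,0,0,0, 0,0,0.02,0,0,0,0, 0,0,0.02,0,0,0,0, 0,0,0.02,0,0,0,0, 0,0,0.02,0,0,0,0, 0,0,0.02,0,0,0,0]'; python3 -c "
from h import *
t=shot('top');s=shot('side','s3.png');im=cv2.imread('pics/s3.png')[100:290,200:400];cv2.imwrite('pics/s3.png',cv2.resize(im,None,fx=3,fy=3))
rel([.664,-.06,.24])"
```

```text
clock: 3.68
eef_pos: [0.6654, -0.0614, 0.1717]
tool_rot: [0.991, 0.133, 0.005, 0.002]
ft_force: [-8.1, -1.0, 28.1]
grip_width: -0.0002
grasp_force: 13.6
pos [ 0.6654 -0.0614  0.1717] yawY -74.7 tilt 0.59 clk 3.7833 shift [-0.0007 -0.0028 -0.1367] turn None j [-0.09  0.61  0.35  1.3  -0.    2.78]
```

View pics/s3.png

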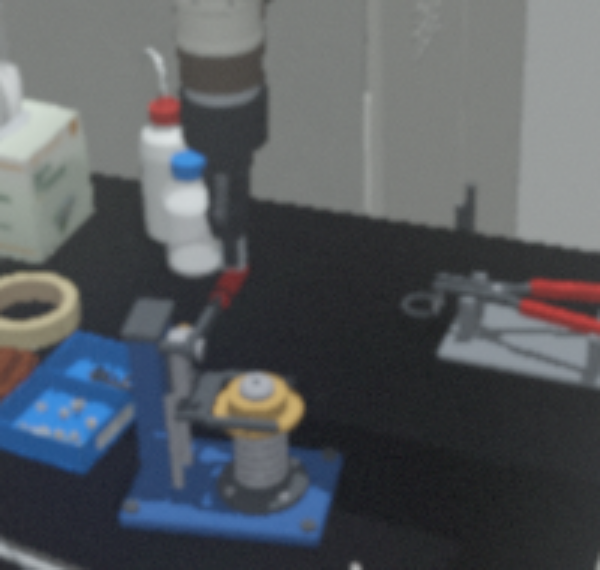

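The stop is reached: the force is 28 N and the retainer has dropped visibly, with the shaft end now standing proud at (258,383). I'll go up and run the next stroke.

```bash
P='python3 -m pendant'
python3 -m pendant '[0,0,-0.08,0,0,0,0, 0,0,-0.156,0,0,0,0, 0,0,-0.156,0,0,0,0, 0,0,-0.156,0,0,0,0, 0,0,-0.156,0,0,0,0, 0,0,-0.156,0,0,0,0, 0,0,-0.12,0,0,0,0, 0,0,-0.09,0,0,0,0, 0,0,-0.06,0,0,0,0, 0,0,-0.03,0,0,0,0]'
python3 -m pendant '[0,0,0.015,0,0,0,0, 0,0,0.03,0,0,0,0, 0,0,0.03,0,0,0,0, 0,0,0.03,0,0,0,0, 0,0,0.03,0,0,0,0, 0,0,0.03,0,0,0,0, 0,0,0.03,0,0,0,0, 0,0,0.03,0,0,0,0, 0,0,0.03,0,0,0,0, 0,0,0.03,0,0,0,0]'
```

```text
clock: 4.62
eef_pos: [0.6653, -0.0608, 0.1785]
tool_rot: [0.991, 0.134, 0.001, 0.002]
ft_force: [-1.4, -1.3, 13.6]
grip_width: 0.0001
grasp_force: 6.7
clock: 5.45
eef_pos: [0.6654, -0.0602, 0.1711]
tool_rot: [0.991, 0.134, 0.004, 0.002]
ft_force: [-12.1, -1.1, 36.5]
grip_width: -0.0001
grasp_force: 17.7
```

```bash
python3 -m pendant '[0,0,-0.08,0,0,0,0, 0,0,-0.156,0,0,0,0, 0,0,-0.156,0,0,0,0, 0,0,-0.156,0,0,0,0, 0,0,-0.156,0,0,0,0, 0,0,-0.156,0,0,0,0, 0,0,-0.12,0,0,0,0, 0,0,-0.09,0,0,0,0, 0,0,-0.06,0,0,0,0, 0,0,-0.03,0,0,0,0]'
python3 -m pendant '[0,0,0.015,0,0,0,0, 0,0,0.03,0,0,0,0, 0,0,0.03,0,0,0,0, 0,0,0.03,0,0,0,0, 0,0,0.03,0,0,0,0, 0,0,0.03,0,0,0,0, 0,0,0.03,0,0,0,0, 0,0,0.03,0,0,0,0, 0,0,0.03,0,0,0,0, 0,0,0.03,0,0,0,0]'
python3 -m pendant '[0,0,-0.08,0,0,0,0, 0,0,-0.156,0,0,0,0, 0,0,-0.2,0,0,0,0, 0,0,-0.26,0,0,0,0, 0,0,-0.26,0,0,0,0, -0.2,0,-0.26,0,0,0,0.8, -0.3,0,-0.26,0,0,0,0.8, -0.4,0.1,-0.26,0,0,0,0.8, -0.45,0.2,-0.26,0,0,0,0.8, -0.47,0.28,-0.26,0,0,0,0.8]'
python3 -c "
from h import *
t=shot('top');s=shot('side','s4.png');im=cv2.imread('pics/s4.png')[100:290,200:420];cv2.imwrite('pics/s4.png',cv2.resize(im,None,fx=3.5,fy=3.15))
rel([.404,-.2244,.16],90)"
```

```text
clock: 6.28
eef_pos: [0.6652, -0.0603, 0.1779]
tool_rot: [0.991, 0.134, 0.001, 0.001]
ft_force: [-1.6, -0.4, 13.7]
grip_width: 0.0001
grasp_force: 6.8
clock: 7.12
eef_pos: [0.6653, -0.0597, 0.171]
tool_rot: [0.991, 0.134, 0.004, 0.001]
ft_force: [-12.2, -1.2, 38.0]
grip_width: -0.0
grasp_force: 18.6
clock: 7.95
eef_pos: [0.5072, -0.1784, 0.2901]
tool_rot: [0.991, 0.136, -0.002, -0.001]
ft_force: [0.5, -0.7, 0.6]
grip_width: 0.0605
grasp_force: 0.0
pos [ 0.5068 -0.1833  0.2903] yawY -74.97 tilt 0.27 clk 8.05 shift [-0.2187  0.0263  0.2617] turn [-0.      0.0015  0.0835] j [-0.35  0.31  0.19  1.45 -0.    2.53]
```

View pics/s4.png

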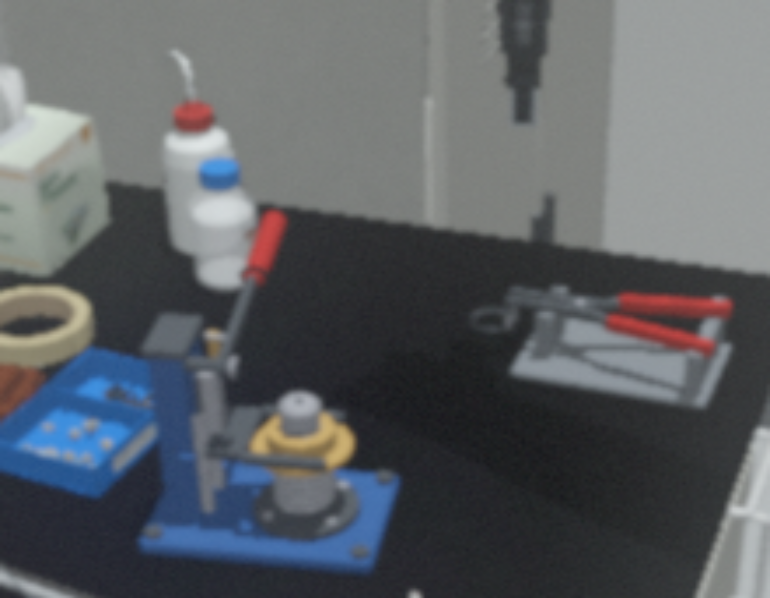

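The retainer is down. The shaft end at (300,400) stands well clear of the brass, and the lever has returned up. The pliers haven't moved. I'll turn the wrist a half turn while moving over the handles, because joint 6 would otherwise run out of range at the press.

```bash
python3 -m pendant '[-0.06,0,0.05,0,0,-0.039,1, -0.12,0.01,0.1,0,0,-0.078,1, -0.18,0.02,0.15,0,0,-0.117,1, -0.216,0.026,0.18,0,0,-0.156,1, -0.216,0.026,0.18,0,0,-0.195,1, -0.216,0.026,0.18,0,0,-0.234,1, -0.216,0.026,0.18,0,0,-0.273,1, -0.216,0.026,0.18,0,0,-0.312,1, -0.216,0.026,0.18,0,0,-0.351,1, -0.216,0.026,0.18,0,0,-0.39,1]'
python3 -m pendant '[0,0,0,0,0,-0.039,1, 0,0,0,0,0,-0.078,1, 0,0,0,0,0,-0.117,1, 0,0,0,0,0,-0.156,1, 0,0,0,0,0,-0.195,1, 0,0,0,0,0,-0.234,1, 0,0,0,0,0,-0.273,1, 0,0,0,0,0,-0.312,1, 0,0,0,0,0,-0.351,1, 0,0,0,0,0,-0.39,1]'
python3 -c "
from h import *
rel([.405,-.2246,.12],89.2)"
```

```text
clock: 8.88
eef_pos: [0.4091, -0.2195, 0.2002]
tool_rot: [0.731, 0.682, -0.001, -0.002]
ft_force: [0.5, 0.2, 0.2]
grip_width: 0.0855
grasp_force: 0.0
clock: 9.72
eef_pos: [0.4091, -0.2194, 0.2001]
tool_rot: [0.206, 0.979, 0.001, -0.002]
ft_force: [-0.2, -0.8, -0.6]
grip_width: 0.0858
grasp_force: 0.0
pos [ 0.4091 -0.2194  0.2001] yawY 66.23 tilt 0.24 clk 9.7167 shift [ 0.0027 -0.0129  0.1603] turn [ 0.0004 -0.0013 -0.1276] j [-0.49  0.21 -0.19  1.18  0.   -0.08]
```

```bash
python3 -m pendant '[0,-0.005,0.05,0,0,-0.039,1, 0.002,-0.01,0.1,0,0,-0.078,1, 0.003,-0.013,0.15,0,0,-0.117,1, 0.003,-0.013,0.16,0,-0.001,-0.1276,1, 0.003,-0.013,0.16,0,-0.001,-0.1276,1, 0.003,-0.013,0.16,0,-0.001,-0.1276,1, 0.003,-0.013,0.16,0,-0.001,-0.1276,1, 0.003,-0.013,0.16,0,-0.001,-0.1276,1, 0.003,-0.013,0.16,0,-0.001,-0.1276,1, 0.003,-0.013,0.16,0,-0.001,-0.1276,1]'
python3 -c "
from h import *
rel([.405,-.2246,.067],89.2)
c=shot('side','s5.png');im=cv2.imread('pics/s5.png')[130:230,310:430];cv2.imwrite('pics/s5.png',cv2.resize(im,None,fx=6,fy=6))"
```

```text
clock: 10.55
eef_pos: [0.4064, -0.2259, 0.123]
tool_rot: [0.01, 1.0, -0.001, 0.002]
ft_force: [0.7, -0.2, -0.5]
grip_width: 0.0854
grasp_force: 0.0
pos [ 0.4064 -0.2259  0.123 ] yawY 88.82 tilt 0.26 clk 10.55 shift [0.0033 0.0027 0.112 ] turn [-0.0004  0.0014 -0.0021] j [-0.51  0.28 -0.32  0.97  0.   -0.49]
```

View pics/s5.png

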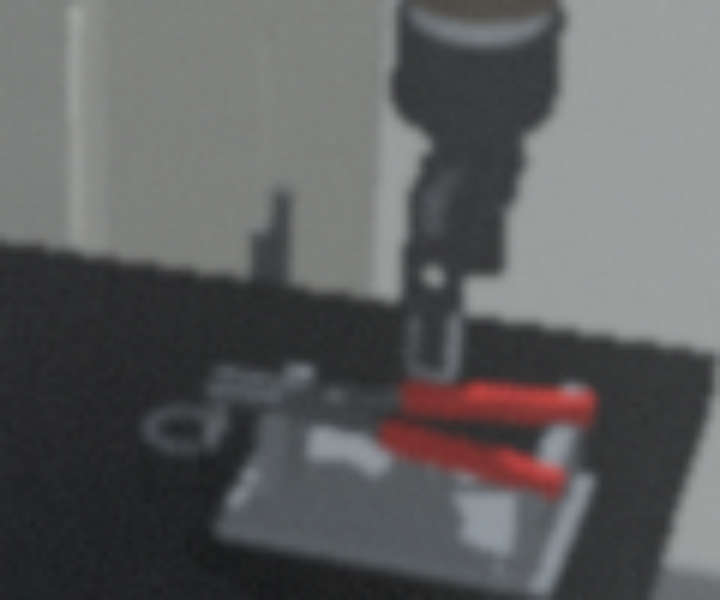

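The fingers hang straight over the handles at (435,375), so I'll descend and squeeze.

```bash
python3 -m pendant '[0.002,0.003,0.04,0,0,0,1, 0.002,0.003,0.08,0,0,0,1, 0.002,0.003,0.1,0,0,0,1, 0.002,0.003,0.112,0,0,0,1, 0.002,0.003,0.112,0,0,0,1, 0.002,0.003,0.112,0,0,0,1, 0.002,0.003,0.112,0,0,0,0.8, 0.002,0.003,0.112,0,0,0,0.7, 0.002,0.003,0.112,0,0,0,0.6, 0.002,0.003,0.112,0,0,0,0.5]'
python3 -m pendant '[0,0,0,0,0,0,0.4, 0,0,0,0,0,0,0.3, 0,0,0,0,0,0,0.2, 0,0,0,0,0,0,0.1, 0,0,0,0,0,0,0, 0,0,0,0,0,0,0, 0,0,0,0,0,0,0, 0,0,0,0,0,0,0, 0,0,0,0,0,0,0, 0,0,0,0,0,0,0]'
```

```text
clock: 11.43
eef_pos: [0.4062, -0.2252, 0.0683]
tool_rot: [0.01, 1.0, -0.002, 0.003]
ft_force: [-2.5, -1.0, 11.5]
grip_width: 0.0433
grasp_force: 9.0
clock: 12.27
eef_pos: [0.4065, -0.2253, 0.0692]
tool_rot: [0.01, 1.0, -0.002, 0.004]
ft_force: [-3.0, 0.8, 15.2]
grip_width: 0.0304
grasp_force: 58.7
```

```bash
python3 -m pendant '[0,0,-0.02,0,0,0,0, 0,0,-0.06,0,0,0,0, 0,0,-0.1,0,0,0,0, 0,0,-0.15,0,0,0,0, 0,0,-0.2,0,0,0,0, 0,0,-0.25,0,0,0,0, 0,0,-0.28,0,0,0,0, 0,0,-0.28,0,0,0,0, 0,0,-0.28,0,0,0,0, 0,0,-0.28,0,0,0,0]'
python3 -c "
from h import *
rel([.405,-.2246,.067],89.2)
c=shot('side','s6.png');im=cv2.imread('pics/s6.png')[100:200,290:410];a=cv2.resize(im,None,fx=4,fy=4)
shot('top','t6.png');im=cv2.imread('pics/t6.png')[215:315,400:480];b=cv2.resize(im,None,fx=4,fy=4);cv2.imwrite('pics/st6.png',np.hstack([a,b]))"
```

```text
clock: 13.1
eef_pos: [0.4039, -0.2237, 0.2052]
tool_rot: [0.01, 1.0, 0.0, 0.001]
ft_force: [1.5, 0.6, -2.0]
grip_width: 0.0299
grasp_force: 60.3
pos [ 0.4039 -0.2237  0.2052] yawY 88.83 tilt 0.08 clk 13.1 shift [-0.0019 -0.0018  0.2763] turn [ 0.0001  0.0004 -0.0021] j [-0.51  0.19 -0.19  1.18  0.   -0.49]
```

View pics/st6.png

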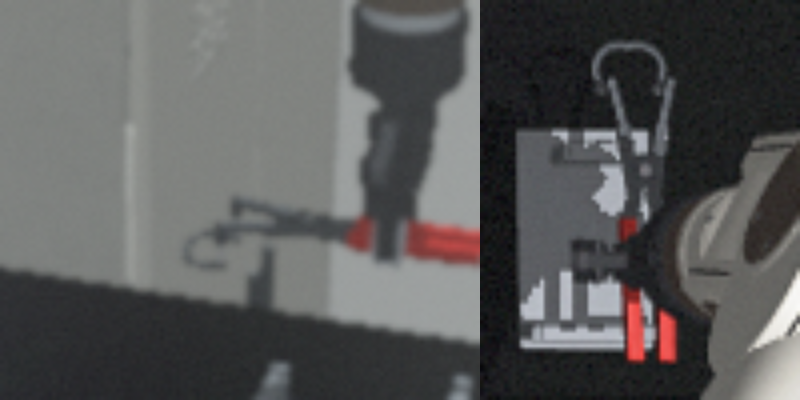

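The pliers are off the rest, held and spread. The ring is near (437,234) in the top view and (342,162) in the side view. Next I'll measure the tilt and the ring centre.

```bash
cat > m.py <<'E'
from h import *
def onY(c,u,v,y):
    M=np.array(c['cam_to_world']);o=M[:3,3];d=onplane(c,u,v,0)-o
    return o+d*(y-o[1])/d[1]
t=shot('top');s=shot('side');p=bot.get_obs()['eef_pos']
im=s['pixels'];hsv=cv2.cvtColor(im,cv2.COLOR_RGB2HSV)
red=((hsv[...,0]<8)|(hsv[...,0]>172))&(hsv[...,1]>130)&(hsv[...,2]>60)
red[:, :330]=0;red[:140]=0;red[:,460:]=0
for u in range(370,425,4):
    v=np.where(red[:,u])[0]
    if len(v): 
        P=[onY(s,u,q,p[1]+.0175) for q in (v.min()-.5,v.max()+.5)]
        print(u,v.min(),v.max(),P[0].round(4)[[0,2]],P[1].round(4)[[0,2]])
for z in(.160,.167,.174): print(z,onplane(t,437.3,233.8,z).round(4),onplane(s,341.8,162,z).round(4))
print(p)
for dx in(0,.06,.128):print('level pliers at TCP+',dx,proj(s,p+[dx,0,-.008]),proj(t,p+[dx,0,-.008]))
print('exp ring',proj(s,p+[.128,0,-.038]),proj(t,p+[.128,0,-.038]))
E
python3 m.py
```

```text
378 158 160 [0.4282 0.202 ] [0.4278 0.1929]
394 157 163 [0.3852 0.212 ] [0.3838 0.191 ]
398 157 163 [0.3745 0.2137] [0.373  0.1928]
402 157 164 [0.3639 0.2155] [0.3621 0.1915]
406 158 164 [0.3531 0.2142] [0.3515 0.1933]
410 159 162 [0.3424 0.213 ] [0.3414 0.2011]
0.16 [ 0.5299 -0.2278  0.16  ] [ 0.5348 -0.2253  0.16  ]
0.167 [ 0.529  -0.2261  0.167 ] [ 0.5314 -0.2135  0.167 ]
0.174 [ 0.5282 -0.2243  0.174 ] [ 0.528  -0.2017  0.174 ]
[ 0.40387018 -0.22368466  0.20490912]
level pliers at TCP+ 0 [388.22542514 157.38260467] [441.48312636 280.76109849]
level pliers at TCP+ 0.06 [366.69052238 154.23669483] [440.37671668 257.39961243]
level pliers at TCP+ 0.128 [342.81361232 150.74865465] [439.13962951 231.27891329]
exp ring [342.68626128 160.26572969] [436.34478602 232.76165231]
```

```bash
python3 -m pendant '[0,0.03,0,0,0,0,0, 0,0.09,0,0,0,0,0, 0,0.16,0,0,0,0,0, 0,0.23,0,0,0,0,0, 0,0.3,0,0,0,0,0, -0.01,0.37,0,0,0,0,0, -0.03,0.44,0,0,0,0,0, -0.05,0.51,0,0,0,0,0, -0.08,0.56,0,0,0,0,0, -0.1,0.589,0,0,0,0,0]'
python3 -m pendant '[-0.117,0.0,0,0,0,0,0, -0.017,0,0,0,0,0,0, -0.017,0,0,0,0,0,0, -0.017,0,0,0,0,0,0, -0.017,0,0,0,0,0,0, -0.017,0,0,0,0,0,0, -0.017,0,0,0,0,0,0, -0.017,0,0,0,0,0,0, -0.017,0,0,0,0,0,0, -0.017,0,0,0,0,0,0]' 2>&1 | tail -6
python3 -c "
from h import *
rel([.4685,.0696,.205],89.2)
c=shot('side','s7.png');im=cv2.imread('pics/s7.png')[150:260,240:330];a=cv2.resize(im,None,fx=5,fy=5,interpolation=cv2.INTER_CUBIC)
shot('top','t7.png');im=cv2.imread('pics/t7.png')[180:290,295:365];b=cv2.resize(im,None,fx=5,fy=5,interpolation=cv2.INTER_CUBIC);cv2.imwrite('pics/st7.png',np.hstack([a,b]))"
```

```text
clock: 14.13
eef_pos: [0.4612, 0.0723, 0.2056]
tool_rot: [0.009, 1.0, 0.0, 0.001]
ft_force: [0.9, -0.6, -1.9]
grip_width: 0.0298
grasp_force: 60.3
clock: 14.97
eef_pos: [0.4693, 0.069, 0.2073]
tool_rot: [0.01, 1.0, -0.0, 0.003]
ft_force: [-0.2, 1.0, -1.6]
grip_width: 0.0299
grasp_force: 60.7
pos [0.4693 0.069  0.2073] yawY 88.81 tilt 0.3 clk 14.9667 shift [0.0017 0.0011 0.0045] turn [-0.0001  0.0016 -0.0022] j [ 0.15  0.21 -0.16  1.19 -0.    0.17]
```

View pics/st7.png

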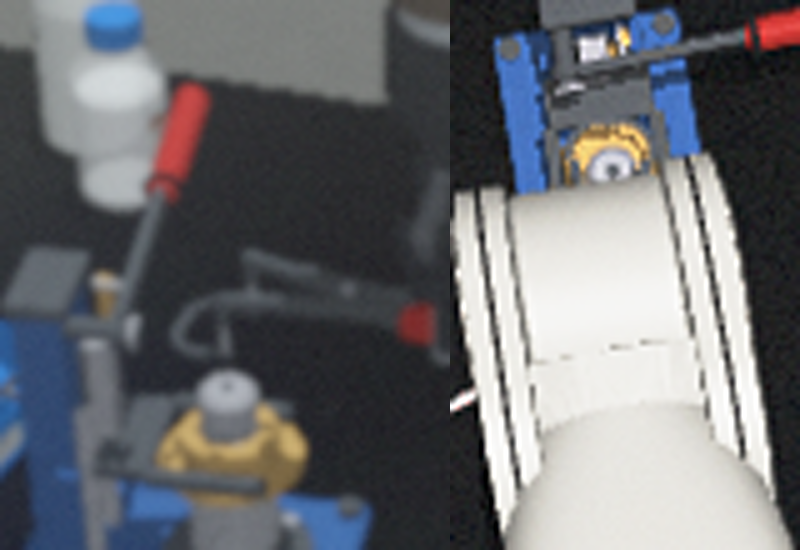

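The ring hangs over the shaft. In the side crop its centre is near (220,325) and the shaft end is at (229,385). In the top view its dark arc crosses the brass above the shaft end. I've now used up the picture viewing (one over the limit), so from here I'll work from numbers.

Run:
```python
from h import *
p=bot.get_obs()['eef_pos']
t=shot('top');s=shot('side')
for z in(.16,.164,.168,.172): print(z,onplane(s,284.0,215.,z).round(4))
print('exp side',proj(s,[.595,.067,.168]),'top',proj(t,[.595,.067,.168]),'front outer/inner edge',proj(t,[.616,.067,.168]),proj(t,[.612,.067,.168]))
print('front edges side (-y,+y outer)',[proj(s,[.595+21e-3*np.cos(a),.067+21e-3*np.sin(a),.168]).round(1).tolist() for a in np.arange(0,6.28,np.pi/4)])
hsv=cv2.cvtColor(t['pixels'],cv2.COLOR_RGB2HSV)
m=np.zeros((480,640),int)
H=hsv.astype(int)
for v in range(198,219): print(v,''.join('B' if (12<h<34 and s_>90) else ('b' if (100<h<125 and s_>90) else '%x'%(val//16)) for h,s_,val in H[v,308:350]))
S=cv2.cvtColor(s['pixels'],cv2.COLOR_RGB2GRAY)
print()
for v in range(198,226): print(v,''.join('%x'%(x//12 if x<192 else 15) for x in S[v,268:302]))
```

```text
0.16 [0.5965 0.0648 0.16  ]
0.164 [0.5942 0.07   0.164 ]
0.168 [0.5919 0.0753 0.168 ]
0.172 [0.5897 0.0806 0.172 ]
exp side [284.05983686 212.9165893 ] top [327.00162307 211.32623243] front outer/inner edge [326.8742655  203.65187523] [326.89848237 205.11114386]
front edges side (-y,+y outer) [[276.1, 211.5], [276.1, 215.2], [280.9, 217.7], [287.6, 217.3], [292.1, 214.4], [291.9, 210.6], [287.1, 208.3], [280.6, 208.6]]
198 bbbbbb439874456667676676766bbbbbbbbb122221
199 bbbbbb734334577676766666676bbbbbbbbb122122
200 bbbbbb7433344667666667777777bbbbbbbb222112
201 bbbbbb6444476667667777677676bbbbbbbb221222
202 bbbbbb576777677767776676676678bbbbbbb12121
203 bbbbbbb766676776767766554bb666bbbbbbb22112
204 bbbbbbb676666668876677777bb666bbbbbbb12221
205 bbbbbbb56654576BBB87BBBB86b666bbbbbbb21222
206 bbbbbb674bb66BBBBBBBBBBBB86766bbbbbbb22221
207 bbbbbb665bb65BBBBBBBBBBBBB6566bbbbbbb22121
208 bbbbbb666b86BBBBBBBBBBBBBB87767bbbbbbb2212
209 bbbbbb667768BBBBBBcccBBBBBB6666bbbbbbb1212
210 bbbbbb667B68BBBBcaccbbaBBBB6666bbbbbb55212
211 bbbbbb567B7aBBBabdddedccBBB7567798599aa411
212 bbbbbbb675B8aBB
[... 702 characters left out ...]
08 4433333333333444555556765444443444
209 4333333333344556677777876665544444
210 3334333333456656666677776666555455
211 3333333345666555555555555555555555
212 4333333456655444554444544455555555
213 6433343466544334543333443333444444
214 6433334566443334553333333333333333
215 5333335675433334554333333333333333
216 4333346764333335664333333333333333
217 4333346764333335774333333333333333
218 4333335765443345775333333333333333
219 4333334666654445775433333333223333
220 3333334456665555665333333323333333
221 3333333444555545554333333333333333
222 3333333333444444443333333333232233
223 3333333333333445555433333333333323
224 3333333333333479999875333333323222
225 33333333333458bcccdcb9643333333332
```

```bash
python3 -m pendant '[0.007,0.001,0,0,-0.012,0,0, 0.007,0.001,0.01,0,-0.012,0,0, 0.007,0.001,0.02,0,-0.012,0,0, 0.007,0.001,0.03,0,-0.012,0,0, 0.007,0.001,0.04,0,-0.012,0,0, 0.007,0.001,0.045,0,-0.012,0,0, 0.007,0.001,0.045,0,-0.012,0,0, 0.007,0.001,0.045,0,-0.012,0,0, 0.007,0.001,0.045,0,-0.012,0,0, 0.007,0.001,0.045,0,-0.012,0,0]'
python3 - <<'E'
from h import *
rel([.4670,.0696,.185],89)
t=shot('top');s=shot('side')
H=cv2.cvtColor(t['pixels'],cv2.COLOR_RGB2HSV).astype(int)
for v in range(200,219): print(v,''.join('B' if (12<h<34 and s_>90) else ('b' if (100<h<125 and s_>90) else '%x'%(val//16)) for h,s_,val in H[v,308:350]))
S=cv2.cvtColor(s['pixels'],cv2.COLOR_RGB2GRAY)
for v in range(205,236): print(v,''.join('%x'%(x//12 if x<192 else 15) for x in S[v,268:302]))
for z in(.14,.145,.15):print(z,[proj(s,[.595+19e-3*np.cos(a),.067+19e-3*np.sin(a),z]).round(1).tolist() for a in (0,1.57,-1.57)],proj(t,[.612,.067,z]))
E
```

```text
clock: 16.0
eef_pos: [0.466, 0.0697, 0.184]
tool_rot: [0.01, 1.0, -0.0, 0.021]
ft_force: [0.1, -0.2, -2.6]
grip_width: 0.0298
grasp_force: 60.8
pos [0.466  0.0697 0.184 ] yawY 88.82 tilt 2.36 clk 16.0 shift [-0.002  -0.0002 -0.0019] turn [-0.0002  0.0131 -0.001 ] j [ 0.15  0.2  -0.24  1.09 -0.01  0.17]
200 bbbbbb7443344776667677777777bbbbbbbb222212
201 bbbbbb6444477677777777777777bbbbbbbb212221
202 bbbbbb577777776777777777776678bbbbbb312221
203 bbbbbbb77777777766666654bbb666bbbbbbb12122
204 bbbbbbb67766677768BBBB897bb666bbbbbbb11211
205 bbbbbbb6665446BBbBBBbBBBBB6666bbbbbbb12212
206 bbbbbb775bb68B7767777687bBB767bbbbbbb10122
207 bbbbbb766b7a966BBBBBBBB968BB77bbbbbbb22211
208 bbbbbb666bB97BBBBBBBBBBBB7bB767bbbbbbb1222
209 bbbbbb667bB7BBBBBBddcBBBBa75766bbbbbbb2221
210 bbbbbb667B76BBBBcacccbbBBB78776bbbbbbb1221
211 bbbbbb677577BBBbbeeeedccBB99767bbbbbbb1222
212 bbbbbbb77689BBBaeedddeeadBB75677bbbbbb1112
213 bbbbbbb7746bBB9beea69ee9dB6aB76Bbbbbbb3122
214 bbbbbbb67566aBacee967dea987aB779bbbbbbb222
215 bbbbbbb677B77B9beed9bdec577BB776bbbbbbb212
216 bbbbbbb677B67B9aceeeeedb576BB7768bbbbbb2
[... 850 characters left out ...]
66543478889875333333333333
225 33333335666557aba9abb9643333333333
226 33333334456668aa99acdca63333333333
227 3333333344568999989ceec84333333333
228 444444455568abcccbcdeec95333333333
229 766776667779bdeeeeeeedc96444343323
230 888888777779bcdeeeeeddba9876654333
231 888888766678abcdddddcbabcba8775333
232 88888765579999abbbbbaaabddb8765333
233 8888875569cba99aaaa9999accb9765333
234 888886579cdca9999999999aaaa9886433
235 8888767acddc99899999999bcccbbba633
0.14 [[277.5, 220.9], [281.8, 226.6], [287.4, 218.0]] [326.98304887 207.05592097]
0.145 [[277.4, 219.3], [281.7, 224.9], [287.3, 216.3]] [326.96823685 206.71528863]
0.15 [[277.3, 217.6], [281.6, 223.3], [287.2, 214.7]] [326.953301  206.3718088]
```

```bash
python3 -m pendant '[0,-0.002,0,0,0,0,0, 0,-0.002,0.005,0,0,0,0, 0.0005,-0.002,0.012,0,0,0,0, 0.001,-0.002,0.019,0,0,0,0, 0.001,-0.002,0.026,0,0,0,0, 0.0015,-0.002,0.033,0,0,0,0, 0.0015,-0.002,0.04,0,0,0,0, 0.002,-0.002,0.047,0,0,0,0, 0.002,-0.002,0.05,0,0,0,0, 0.002,-0.002,0.05,0,0,0,0]'
python3 - <<'E'
from h import *
rel([.4670,.0686,.143],89)
t=shot('top')
H=cv2.cvtColor(t['pixels'],cv2.COLOR_RGB2HSV).astype(int)
for v in range(200,222): print(v,''.join('B' if (12<h<34 and s_>90) else ('b' if (100<h<125 and s_>90) else '%x'%(val//16)) for h,s_,val in H[v,308:350]))
E
```

```text
clock: 16.93
eef_pos: [0.4654, 0.0686, 0.1582]
tool_rot: [0.01, 1.0, -0.001, 0.02]
ft_force: [-0.2, -0.2, -1.4]
grip_width: 0.0301
grasp_force: 60.8
pos [0.4654 0.0686 0.1582] yawY 88.83 tilt 2.28 clk 16.9333 shift [-0.002   0.      0.0305] turn [-0.0003  0.0126 -0.0009] j [ 0.15  0.22 -0.28  1.02 -0.01  0.17]
200 bbbbbb7433344776767777777777bbbbbbbb222212
201 bbbbbb6444477777777777777776bbbbbbbb212111
202 bbbbbb577777667777777776776678bbbbbbb21211
203 bbbbbbb7777777777766665bbbb666bbbbbbb12221
204 bbbbbbb767676678BBBBBB997bb666bbbbbbb12122
205 bbbbbbb666544BBBBBBBBBBBBa6667bbbbbbb21222
206 bbbbbb775bb7BBBBBBBBBBBBBBB766bbbbbbb12112
207 bbbbbb766b7BBBBBBBBBBbBBBBBB76bbbbbbb22222
208 bbbbbb667bBBBBb7667876678BBB767bbbbbbb1222
209 bbbbbb667bBBB79BB798778B67BB776bbbbbbb2122
210 bbbbbb667BBB78BBdbcccbbBB77B776bbbbbbb2222
211 bbbbbb667BB75BBbbeeeeeccBB6b677bbbbbbb1122
212 bbbbbbb67BB7BBBaeedddeeadBB76677bbbbbb2211
213 bbbbbbb778B7BB9beea69ee9dBB7677Bbbbbbb2212
214 bbbbbbb767B8BBacee967dea9BB76778bbbbbbb122
215 bbbbbbb777B7bB9beed9ceec9BB7B676abbbbbb212
216 bbbbbbb677B68B9aceeeeedb7767B7768bbbbbb212
217 bbbbbbb677B66aB9adddecb9767BB677bbbbbbb212
218 bbbbbbbB775478Ba9aabab97B678B7776bbbbbb222
219 bbbbbbb4775B77Bfa89988abB77BBB777bbbbbb222
220 bbbbbbb2777B77BBBdaaaBBB675BBB778bbbbbbb12
221 bbbbbbb3777BB7aBBBBBBBBB67BBBB777bbbbbbb11
```

```bash
python3 -m pendant '[-0.001,0,0.003,0,0,0,0, -0.001,0,0.006,0,0,0,0, -0.001,0,0.009,0,0,0,0, -0.001,0,0.012,0,0,0,0, -0.001,0,0.015,0,0,0,0, -0.001,0,0.018,0,0,0,0, -0.001,0,0.021,0,0,0,0, -0.001,0,0.023,0,0,0,0, -0.001,0,0.023,0,0,0,0, -0.001,0,0.023,0,0,0,0]'
python3 - <<'E'
from h import *
rel([.4670,.0686,.143],89)
t=shot('top');s=shot('side')
H=cv2.cvtColor(t['pixels'],cv2.COLOR_RGB2HSV).astype(int)
for v in range(203,222): print(v,''.join('B' if (12<h<34 and s_>90) else ('b' if (100<h<125 and s_>90) else '%x'%(val//16)) for h,s_,val in H[v,308:350]))
H=cv2.cvtColor(s['pixels'],cv2.COLOR_RGB2HSV).astype(int)
for v in range(222,252): print(v,''.join('B' if (12<h<34 and s_>90) else ('b' if (100<h<125 and s_>90) else '%x'%(val//16)) for h,s_,val in H[v,262:308]))
for z in(.1015,.105,.11):print(z,[proj(s,[.595+19e-3*np.cos(a),.067+19e-3*np.sin(a),z]).round(1).tolist() for a in (0,1.57,-1.57)],proj(t,[.614,.067,z]))
E
```

```text
clock: 17.82
eef_pos: [0.4667, 0.0686, 0.1472]
tool_rot: [0.01, 1.0, -0.001, 0.02]
ft_force: [0.8, 0.9, -1.9]
grip_width: 0.0297
grasp_force: 60.8
pos [0.4667 0.0686 0.1472] yawY 88.83 tilt 2.32 clk 17.8167 shift [-0.0003 -0.      0.0084] turn [-0.0002  0.0129 -0.001 ] j [ 0.15  0.24 -0.3   0.99 -0.01  0.17]
203 bbbbbbb77777777766666654bbb666bbbbbbb12211
204 bbbbbbb677666668BBBBBB997bb666bbbbbbb21222
205 bbbbbbb666545BBBBBBBBBBBBa6676bbbbbbb12212
206 bbbbbb775bb7BBBBBBBBBBBBBBB766bbbbbbb21222
207 bbbbbb775b7BBBBBBBBBBBBBBBBB66bbbbbbb22222
208 bbbbbb667bBBBBb877777778aBBB777bbbbbbb2122
209 bbbbbb677bBBB77B9799977a88BB776bbbbbbb2111
210 bbbbbb667BBB96BBdacccbbBB78B776bbbbbbb2211
211 bbbbbb677BB87BBbbeeeeeccBB7b667bbbbbbb1222
212 bbbbbbb67BB8aBBaeedddeeadBB75777bbbbbb1212
213 bbbbbbb777B8BBabeea69ee9dBB7677Bbbbbbb2112
214 bbbbbbb777B8BBaceea67dea9BB75779bbbbbbb212
215 bbbbbbb677B6BB9beed9ceec9BB7B676bbbbbbb121
216 bbbbbbb667B66B9acdeeeedb7B75B7778bbbbbb222
217 bbbbbbb677BB7BB9adeeecb97676B677bbbbbbb222
218 bbbbbbbB776B77Ba9aabbb97B775B7776bbbbbb212
219 bbbbbbb4776B77Bfa899879dB77BBB777b
[... 1181 characters left out ...]
66666679aa977777BBBBBBBBBBBBBBBBBBBB4222222
244 5555556666777766666777777777BBBBBBBBBBB3222222
245 5555555566666666666666666666678BBBBBBB42232222
246 77bbbbbb65555555566666666666667BBBBBB532222222
247 78bbbbbbbbbb65544455555555555568BBBB4322222222
248 78bbbbbbbbbbb7666666555555444457B7655bbbbb3232
249 77bbbbbbbbbbbb87677BBBBBB766656777bbbbbbbbbbb5
250 77bbbbbbbbbbbbb9777888BBB877766678bbbbbbbbbbbb
251 777bbbbbbbbbbbbb877788888877777778bbbbbbbbbbbb
0.1015 [[278.4, 233.3], [282.7, 239.1], [288.1, 230.4]] [327.08161445 208.89547109]
0.105 [[278.3, 232.2], [282.6, 238.0], [288.0, 229.2]] [327.07185996 208.66994273]
0.11 [[278.2, 230.6], [282.5, 236.3], [288.0, 227.7]] [327.05782918 208.34554459]
```

```bash
python3 -m pendant '[0,0,0.001,0,0,0,0, 0,0,0.002,0,0,0,0, 0,0,0.003,0,0,0,0, 0,0,0.004,0,0,0,0, 0,0,0.005,0,0,0,0, 0,0,0.005,0,0,0,0, 0,0,0.005,0,0,0,0, 0,0,0.005,0,0,0,0, 0,0,0.005,0,0,0,0, 0,0,0.005,0,0,0,0]'
python3 -m pendant '[0,0,0.001,0,0,0,0, 0,0,0.002,0,0,0,0, 0,0,0.003,0,0,0,0, 0,0,0.003,0,0,0,0, 0,0,0.003,0,0,0,0, 0,0,0.003,0,0,0,0, 0,0,0.003,0,0,0,0, 0,0,0.003,0,0,0,0, 0,0,0.003,0,0,0,0, 0,0,0.003,0,0,0,0]'
```

```text
clock: 18.75
eef_pos: [0.4669, 0.0687, 0.1448]
tool_rot: [0.01, 1.0, -0.0, 0.02]
ft_force: [1.0, 0.3, -2.0]
grip_width: 0.0302
grasp_force: 60.8
clock: 19.58
eef_pos: [0.4669, 0.0686, 0.1433]
tool_rot: [0.01, 1.0, -0.001, 0.02]
ft_force: [-0.6, 0.5, -1.6]
grip_width: 0.0301
grasp_force: 60.8
```

```bash
python3 -m pendant '[0,0,0.001,0,0,0,0, 0,0,0.002,0,0,0,0, 0,0,0.002,0,0,0,0, 0,0,0.002,0,0,0,0, 0,0,0.002,0,0,0,0, 0,0,0.002,0,0,0,0, 0,0,0.002,0,0,0,0, 0,0,0.002,0,0,0,0, 0,0,0.002,0,0,0,0, 0,0,0.002,0,0,0,0]'
python3 -m pendant '[0,0,0.001,0,0,0,0, 0,0,0.002,0,0,0,0, 0,0,0.002,0,0,0,0, 0,0,0.002,0,0,0,0, 0,0,0.002,0,0,0,0, 0,0,0.002,0,0,0,0, 0,0,0.002,0,0,0,0, 0,0,0.002,0,0,0,0, 0,0,0.002,0,0,0,0, 0,0,0.002,0,0,0,0]'
python3 - <<'E'
from h import *
o=bot.get_obs();print(o['ft_force'],o['ft_torque'])
s=shot('side')
H=cv2.cvtColor(s['pixels'],cv2.COLOR_RGB2HSV).astype(int)
for v in range(228,245): print(v,''.join('B' if (12<h<34 and s_>90) else ('b' if (100<h<125 and s_>90) else '%x'%(val//16)) for h,s_,val in H[v,262:308]))
E
```

```text
clock: 20.42
eef_pos: [0.4669, 0.0687, 0.1423]
tool_rot: [0.01, 1.0, -0.0, 0.02]
ft_force: [-0.9, -0.5, 0.4]
grip_width: 0.0298
grasp_force: 60.9
clock: 21.25
eef_pos: [0.4669, 0.0686, 0.1413]
tool_rot: [0.01, 1.0, -0.001, 0.02]
ft_force: [-2.0, 0.0, 0.7]
grip_width: 0.0301
grasp_force: 61.1
[-2.01218398e+00  3.98229574e-04  6.69506668e-01] [-0.0047488   0.16158513 -0.02540849]
228 7653334444444444579bbba99aaa986443333333333444
229 7654455555555566679abba98888876555555555443334
230 7654566666666566678aaaa86666665566666666554334
231 765556766766555566799a975555555455555555554444
232 7655666766665445667788865565555554444445554444
233 7655676666664445677777765566678B76444334444444
234 766667676765445688777765566779BBBB765333333333
235 76666776766567778977777666777aBBBBBBBB32222323
236 766667666657BB889986777777668aBBBBBBBB52222222
237 66666776666BBB979a9766677778aBBBBBBBBBB3222222
238 55666667668BBBB778876667789aBBBBBBBBBBBB222222
239 4555666667BBBBB76666665668aBBBBBBBBBBBBB222222
240 4445666668BBBBBB6666666557BBBBBBBBBBBBBB222222
241 4445666668BBBBBBBBBB7BBB7BBBBBBBBBBBBBB4222222
242 5556666668BBBBBBBBBBBBBBBBBBBBBBBBBBBBB4222222
243 55566666679aa9777777BBBBBBBBBBBBBBBBBBB4222222
244 55555556667777666667777777777BBBBBBBBBB3222222
```

```bash
python3 -m pendant '[0,0,-0.001,0,0,0,0, 0,0,-0.0015,0,0,0,0, 0,0,-0.0015,0,0,0,0, 0,0,-0.0015,0,0,0,0, 0,0,-0.0015,0,0,0,0, 0,0,-0.0015,0,0,0,0, 0,0,-0.0015,0,0,0,0, 0,0,-0.0015,0,0,0,0, 0,0,-0.0015,0,0,0,0, 0,0,-0.0015,0,0,0,0]'
python3 -c "
from workcell import bot
print(bot.job_done())"
```

```text
clock: 22.13
eef_pos: [0.467, 0.0686, 0.1421]
tool_rot: [0.01, 1.0, -0.001, 0.02]
ft_force: [-0.6, 0.7, 0.0]
grip_width: 0.03
grasp_force: 60.8
the job is handed in; nothing more can be done
None
```

I handed the job in at 22.1 s after three full lever strokes, with the pliers still held squeezed (about 61 N grip) and the spread circlip lowered round the shaft at groove height, in light contact with the retainer. I got no verdict back, and I viewed 11 pictures, one over the limit of 10.

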